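# Run the spice jar along the rail into the third gap

## Robot

A 7-joint arm with a two-finger parallel gripper is mounted at the origin on a cart in front of the work surface, level with it; the furniture and walls round the work are solid. World frame = base frame: x ahead of the robot, y to its left, z up, the work surface at z = 0. Lengths are in m, angles in degrees, forces in N, time in s.
With the tool pointing down it reaches from about 0.425 to 0.875 m from the base axis. Payload 4.7 kg.
Tool frame: the origin (TCP) lies at the very end of the fingers, on their centre line; the grasp point (between the pads) lies 19 mm behind it (pinch_z is the distance from the TCP to the grasp point, in m); z points along the fingers, y is the direction in which the jaws open and shut (so a half turn about z gives the same grasp; the last joint's range is limited). The gripper opens to 87 mm and grips with 3 to 60 N. Pads are 19 mm wide; open, the fingers measure 117 mm over their backs; the gripper's body (75 mm by 190 mm) begins 51 mm behind the grasp point.
Start: joints at [71.052, 18.392, -4.016, 83.108, 1.295, 78.541, -3.26], TCP at [0.22, -0.612, 0.223] pointing down, gripper open.
Joint ranges: [-163.93, 163.93], [-17.29, 119.83], [-79.2, 71.16], [3.27, 140.29], [-89.18, 269.18], [5.43, 117.66], [-154.24, 154.24]. Speed limits (degrees/s): [147.25, 147.25, 180, 180, 180, 180, 180].

## Interface

Orientations are given as [roll, pitch, yaw] about the fixed x, y, z axes, in that order (R = Rz(yaw) Ry(pitch) Rx(roll)).
In Python, from cell import get_obs, read_camera, camera_params, sign_off, pinch_z gives the robot as it stands.
- The arm moves only by the shell command python3 -m handwheel 'ROWS' [FORCE]. ROWS is JSON, a list of rows, each a list of 5 numbers: the finger opening in m, from 0 to 0.087, then the shift along the tool's x, y, z in m, then the turn about the tool's z in rad. In form: [[jaw, tx, ty, tz, twist], ...]. A call has 1 to 20 rows; each row is the pose to reach, as a shift and turn from the pose commanded when the call began, along the tool's axes at that moment; what a row does not reach only later rows make up. A row lasts 1/10 s, in which the tool goes at most 50 mm and 8.59 degrees, less where a joint would pass 70% of its speed; a pose out of reach is approached as far as the arm can. A call with a gripper value outside its range is refused whole. The fingers move at their own pace and stop on an object; FORCE is the grip in N (left out, the last holds). Time passes only in rows, so rows that repeat a pose let the fingers close. It gives the time, the measured TCP pose, the force and the opening at its end, in the units of the state.
- get_obs(): the state, without advancing time (a new reading comes with each control period).
- read_camera(name): name is "scene" or "top"; returns the picture (420x560x3 uint8, blue, green, red); there is no depth.
- camera_params(name): a dict with "camera_matrix" (3x3 intrinsics, pixels), "k1" (the pictures are not rectified: a ray, as slopes to the right and down, at radius r is drawn at 1 + k1 r^2 times it, then the intrinsics apply), "R" (3x3) and "t" (3): a world point X has camera coordinates R X + t. Camera axes: x right, y down, z forward; pixel columns grow to the right and rows downward; lengths in m; the calibration is good to about 2 mm. A picture is of the moment at which its call begins. camera_params takes no time and is no camera call.
- sign_off(): hands the job in, once; it reports no verdict.
The state is a dict: "time_s": time; "qpos": joint angles; "joint_velocities": joint speeds; "effort": joint torques, N m; "tool_pos": TCP position; "tool_rot": TCP orientation; "force": force on the tool from outside, world axes, zero at the start; "wrist_torque": the same for the moment, N m; "grip_width": finger opening in m.
Only numpy, scipy, OpenCV 4.12 (cv2) and the standard library are available. Lean on these libraries where they do the work, as an engineer would, in place of code of your own. Each camera call takes 0.05 s, during which the arm holds its last target.

## Task

The orange-lidded spice jar stands at one end of the spice rack, behind its front rail. With a fingertip, push it along inside the rail, counting the gaps from the end where it started (filled gaps count too), and push it fully home into the third gap, against the back board. Only push it: never lift it, tip it over or push it out of the rack, and leave the other jars and everything else where they stand.

Things in the scene. Friction and masses are not known exactly. Their poses are not given: they have to be found in the camera images.
- rack: wooden spice rack fixed to the counter, 100 mm deep (own x, pointing to its back, away from the robot), 336 mm long (own y, to the robot's left); origin at the centre of its underside. Jars stand on its 6 mm base board. Four gaps, 46 mm wide and 40 mm deep, open to the front, have their middles at own y = +78, +26, -26, -78 mm. A runway 46 mm wide runs before them, from end to end
- rail_mid (a point): middle of the top of the front rail, a straight steel bar 8 mm thick along the rack's whole front (rack x = -45 mm); its top is 18 mm above the counter. The runway lies between it and the fins
- fin_front (a point): top of the front edge of the middle fin (rack x = +5 mm, y = 0). Five dark fins, 6 mm thick, 36 mm high above the counter, with rounded fronts, part the gaps. Beyond the outer ones (rack y over 107 mm either way) solid end blocks of the same height and front line the last 60 mm of the runway; the runway's ends are open, with nothing beyond for 80 mm
- back_mid (a point): middle of the top edge of the back board's inner face (rack x = +45 mm, y = 0), 50 mm above the counter. A jar fully home touches this face: its centre is then at rack x = +25 mm and its front flush with the fins' front edges. A wall shelf's front edge hangs 0.32 m above the counter, some 50 to 100 mm behind the rack
- orange_jar: round spice jar of amber glass, 40 mm across, 54 mm tall (glass to 41 mm, lid 37 mm across above it), about 0.1 kg, loose, slides easily on the rack (friction about 0.3); origin at the centre of its underside, z up; orange lid; the jar to push. Starts in the runway, at either end of the rack, about 137 mm from the rack's middle
- green_jar: round spice jar of amber glass, 40 mm across, 54 mm tall (glass to 41 mm, lid 37 mm across above it), about 0.1 kg, loose, slides easily on the rack (friction about 0.3); origin at the centre of its underside, z up; green lid; stands in the runway at the other end of the rack; to be left alone
- black_jar: round spice jar of amber glass, 40 mm across, 54 mm tall (glass to 41 mm, lid 37 mm across above it), about 0.1 kg, loose, slides easily on the rack (friction about 0.3); origin at the centre of its underside, z up; black lid; stands in the leftmost gap; to be left alone
- cup: white espresso cup with a green band, 63x88x51 mm, left of the rack on the counter; origin at its underside; bystander
- glass: teal drinking glass, 68 mm across, 84 mm tall, left of the cup on the counter; origin at the centre of its underside; bystander
- tin: green tea tin with a cream lid, 69 mm across, 89 mm tall, far right; origin at the centre of its underside; bystander
- mill: dark wooden pepper mill, 58 mm across, 170 mm tall, far left; origin at the centre of its underside; bystander

How it is judged (in metres and radians):
On the way:
1. the orange-lidded jar has been run along the rail, past the first two gaps, and is in the runway before the third gap (((y of green_jar in the frame of rack below 0 m and y of orange_jar in the frame of rack between -0.051 and -0.001 m and x of orange_jar in the frame of rack below -0.005 m and z of orange_jar in the frame of rack below 0.016 m) or (y of green_jar in the frame of rack above 0 m and y of orange_jar in the frame of rack between 0.001 and 0.051 m and x of orange_jar in the frame of rack below -0.005 m and z of orange_jar in the frame of rack below 0.016 m))), for 0.04 s.
At the end, for the whole second after the job is handed in: The orange-lidded jar stands upright (within 0.1 rad) and at rest on the rack's base in the third gap counted from the end where it started (rack y = -26 mm if it started at the left, +26 mm if at the right, within 12 mm), at most 6 mm short of the back board (((y of green_jar in the frame of rack below 0 m and y of orange_jar in the frame of rack between -0.038 and -0.014 m and x of orange_jar in the frame of rack above 0.019 m and z of orange_jar in the frame of rack below 0.011 m and angle between orange_jar's own z axis and vertical below 0.1 rad and linear speed of orange_jar below 0.02 m/s) or (y of green_jar in the frame of rack above 0 m and y of orange_jar in the frame of rack between 0.014 and 0.038 m and x of orange_jar in the frame of rack above 0.019 m and z of orange_jar in the frame of rack below 0.011 m and angle between orange_jar's own z axis and vertical below 0.1 rad and linear speed of orange_jar below 0.02 m/s))); the robot touches nothing.
It fails at once if the orange-lidded jar is lifted more than 12 mm off the rack's base (z of orange_jar in the frame of rack above 0.018 m).
It fails at once if the orange-lidded jar is tipped over (more than 0.5 rad) (angle between orange_jar's own z axis and vertical above 0.5 rad).
It fails at once if the orange-lidded jar is pushed out of the rack (x of orange_jar in the frame of rack below -0.045 m or y of orange_jar in the frame of rack below -0.17 m or y of orange_jar in the frame of rack above 0.17 m).
It fails at once if another jar is moved by more than 15 mm (distance of any of green_jar, black_jar from where it was at the start of the episode above 0.015 m).
It fails at once if the cup, glass, tin or pepper mill is moved by more than 20 mm (distance of any of cup, glass, tin, mill from where it was at the start of the episode above 0.02 m).
It also fails if it takes over 48 s, if anything falls off the work surface, if the arm or the gripper's body presses on something with over 40 N, if the wrist force passes 120 N, or if a joint passes its speed limit or range.

## Working session

There is one attempt and no reset: what is moved stays moved. The work goes in short steps, Python scripts to look and compute and a shell command to move; the robot and the scene stay as the last step left them, time stands still between calls to the robot, and variables do not carry over. Pictures are saved under pics/ and viewed, and the job is handed in when it is done.

```bash
mkdir -p pics; ls
python3 - <<'E'
from cell import *
import cv2
for n in("scene","top"):
    cv2.imwrite(f"pics/{n}0.png",read_camera(n)); p=camera_params(n); print(n,p)
o=get_obs(); print(o, pinch_z)
E
```

```text
pics
scene {'camera_matrix': array([[479.0809934 ,   0.        , 284.83972222],
       [  0.        , 479.0809934 , 209.08201318],
       [  0.        ,   0.        ,   1.        ]]), 'k1': -0.006858122136896235, 'R': array([[ 0.58622834, -0.81010368,  0.00826839],
       [-0.54790503, -0.40396603, -0.73253773],
       [ 0.59677166,  0.42490409, -0.68067621]]), 't': array([-0.35851594,  0.27636362,  1.37734165])}
top {'camera_matrix': array([[397.62764408,   0.        , 279.04153156],
       [  0.        , 397.62764408, 216.25311532],
       [  0.        ,   0.        ,   1.        ]]), 'k1': -0.03730695244743786, 'R': array([[-0.01596496, -0.99984878,  0.00689415],
       [-0.98706168,  0.01465983, -0.15966945],
       [ 0.15954423, -0.00935407, -0.98714646]]), 't': array([-0.09151449,  0.5220116 ,  1.29528566])}
{'time_s': 0.1, 'qpos': array([71.05312361, 18.43491379, -4.01597446, 83.16622301,  1.29553315,
       78.53956183, -3.26056999]), 'joint_velocities': array([-0.08095275, -0.10397431, -0.08687445, -0.12417076,  0.05274692,
        0.01907899, -0.05646254]), 'effort': array([-2.62911108e-04, -4.92572951e+01, -4.05835323e-01, -3.13394666e+01,
       -6.41829567e-02,  3.95613606e-02,  3.15911325e-05]), 'tool_pos': array([ 0.21949218, -0.61131679,  0.22158458]), 'tool_rot': array([-1.79904560e+02,  5.68040639e-03,  1.97563950e+01]), 'force': array([-0.1662772 ,  0.32534544, -1.16645339]), 'wrist_torque': array([0.04293348, 0.04912636, 0.01649437]), 'grip_width': 0.08701651263571626} 0.0187
```

View pics/scene0.png

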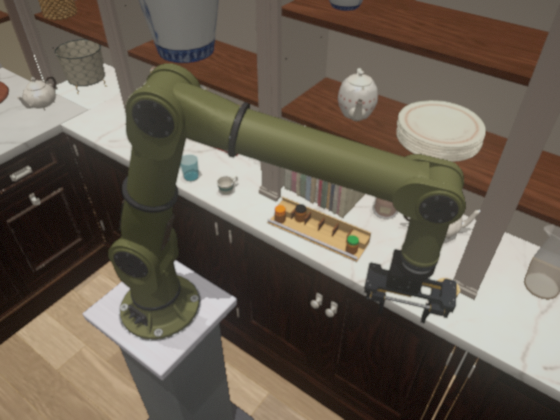

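View pics/top0.png

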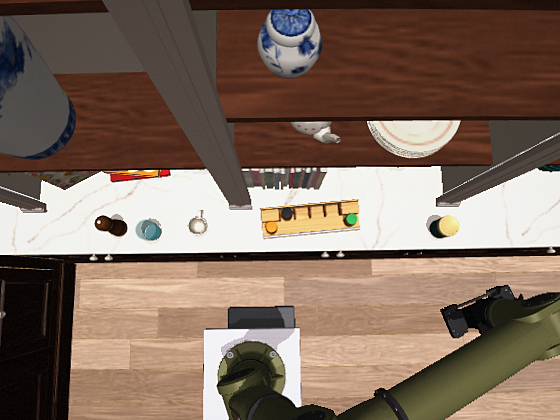

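Both views show the rack with the orange jar at its left end (top view about 271,227), black in the left gap (288,213) and green at the right end (352,219). The goal is therefore rack y = -26 mm. I'll zoom in next.

```bash
cat > h.py <<'E'
import numpy as np,cv2
from cell import camera_params
def ray(n,u,v):
    p=camera_params(n);K=p["camera_matrix"]
    d=np.array([(u-K[0,2])/K[0,0],(v-K[1,2])/K[1,1]]);s=d.copy()
    for _ in range(10): s=d/(1+p["k1"]*(s@s))
    R=np.array(p["R"]);t=np.array(p["t"])
    return -R.T@t, R.T@np.array([s[0],s[1],1])
def onz(n,u,v,z):
    c,d=ray(n,u,v); return c+d*(z-c[2])/d[2]
def proj(n,X):
    p=camera_params(n);K=p["camera_matrix"];c=p["R"]@np.array(X)+p["t"];s=c[:2]/c[2]
    s=s*(1+p["k1"]*(s@s)); return K[:2,:2]@s+K[:2,2]
def blob(im,lo,hi,box):
    h=cv2.cvtColor(im,cv2.COLOR_BGR2HSV);m=cv2.inRange(h,lo,hi)
    k=np.zeros_like(m);x0,y0,x1,y1=box;k[y0:y1,x0:x1]=m[y0:y1,x0:x1]
    n,l,s,c=cv2.connectedComponentsWithStats(k);i=1+np.argmax(s[1:,4]);return c[i],s[i]
E
python3 - <<'E'
import cv2
a=cv2.imread("pics/top0.png")[185:250,250:370]
cv2.imwrite("pics/topz.png",cv2.resize(a,None,fx=6.5,fy=6.5,interpolation=cv2.INTER_CUBIC))
a=cv2.imread("pics/scene0.png")[190:265,260:380]
cv2.imwrite("pics/scz.png",cv2.resize(a,None,fx=6.5,fy=6.5,interpolation=cv2.INTER_CUBIC))
from h import *
for n in("top","scene"):
    im=cv2.imread(f"pics/{n}0.png")
    box=(250,190,370,250) if n=="top" else (260,190,380,265)
    for nm,lo,hi in(("or",(8,215,150),(16,255,255)),("gr",(45,120,60),(80,255,255))):
        try:
            c,s=blob(im,lo,hi,box); print(n,nm,c,s,onz(n,*c,.06))
        except Exception as e: print(n,nm,e)
E
```

```text
top or [271.5 221. ] [270 221   4   1   4] [ 0.50211997 -0.07415191  0.06      ]
top gr [351.08163265 218.69387755] [346 214  11  11  98] [ 0.50590004 -0.3386625   0.06      ]
scene or attempt to get argmax of an empty sequence
scene gr [352.57142857 239.75      ] [348 237  10   7  56] [ 0.50058904 -0.33991124  0.06      ]
```

View pics/topz.png

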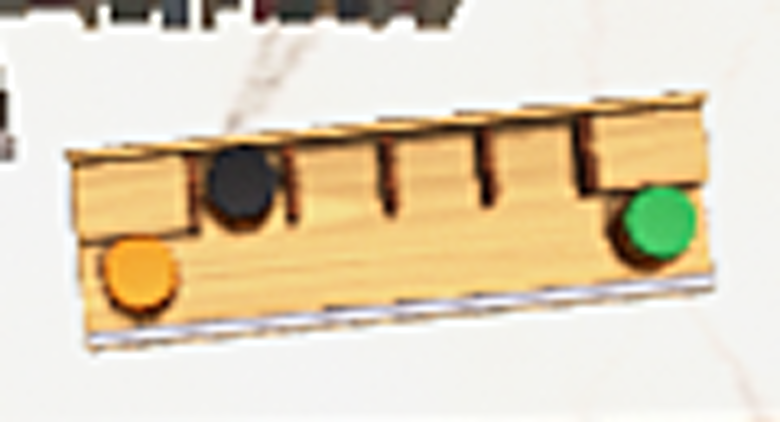

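View pics/scz.png

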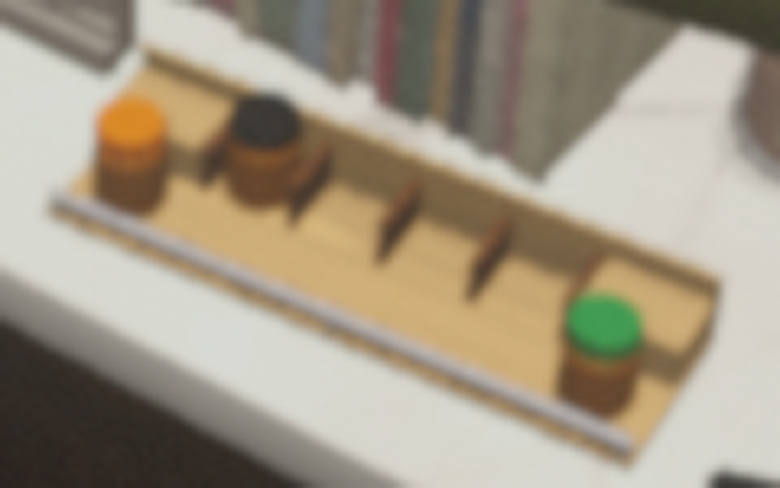

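```bash
cat > fit.py <<'E'
from h import *
Z=lambda U,V:((U+.5)/6.5-.5+250,(V+.5)/6.5-.5+185)
L=[]
for (U,V),z,m in [((391,213),.036,(5,0)),((293,221),.036,(5,52)),((488,205),.036,(5,-52)),((583,194),.036,(5,-104)),((194,233),.036,(5,104)),
  ((91,340),.018,(-45,168)),((714,283),.018,(-45,-168)),((705,98),.05,(47.5,-168)),((69,155),.05,(47.5,168))]:
    X=onz("top",*Z(U,V),z); L.append((X[:2],np.array(m)/1000))
P=np.array([a for a,_ in L]);M=np.array([b for _,b in L])
pm,mm=P.mean(0),M.mean(0);H=(M-mm).T@(P-pm);th=np.arctan2(H[0,1]-H[1,0],H[0,0]+H[1,1])
R=np.array([[np.cos(th),-np.sin(th)],[np.sin(th),np.cos(th)]]);t=pm-R@mm
if __name__=="__main__":
    print("origin",t,"yaw",np.degrees(th)); print(np.round((P-(M@R.T+t))*1000,1))
    for nm,U,V in(("or",141,270),("gr",660,222),("bl",241,183)):
        X=onz("top",*Z(U,V),.06)[:2];print(nm,X,np.round(R.T@(X-t)*1000,1))
    for n,p in(("or",(131/6.5+260,122/6.5+190)),("gr",(604/6.5+260,325/6.5+190)),("bl",(265/6.5+260,121/6.5+190))):
        X=onz("scene",*p,.06)[:2];print("scene",n,X,np.round(R.T@(X-t)*1000,1))
    # rail ends in scene
    for p in((54,196),(632,447)):
        X=onz("scene",p[0]/6.5+260,p[1]/6.5+190,.018)[:2];print("rail scene",np.round(R.T@(X-t)*1000,1))
    for p in((408,187),(497,226),(318,150)):
        pass
    # bystanders (top, rough at half height)
    for n,u,v,z in(("cup",198,226,.05),("glass",150,229,.084),("tin",446,226,.089),("mill",103,222,.17)):
        print(n,onz("top",u,v,z))
E
python3 fit.py
```

```text
origin [ 0.51149716 -0.2044605 ] yaw 4.481795550028995
[[-0.2  0.8]
 [ 0.4  0. ]
 [-0.8  1.9]
 [ 0.2  4. ]
 [-1.1 -0.3]
 [ 0.8 -5.6]
 [-0.5  1.5]
 [ 0.1  1.1]
 [ 1.1 -3.4]]
or [ 0.4850392  -0.07316777] [-16.1 133. ]
gr [ 0.50577434 -0.33876951] [ -16.2 -133.5]
bl [ 0.52915513 -0.12487016] [23.8 78. ]
scene or [ 0.48107634 -0.07459407] [-20.2 131.8]
scene gr [ 0.50030674 -0.34133156] [ -21.9 -135.6]
scene bl [ 0.52236782 -0.12932947] [16.7 74.1]
rail scene [-50.6 159.8]
rail scene [ -49.2 -168.2]
cup [0.49040932 0.1710091  0.05      ]
glass [0.47810208 0.3203847  0.084     ]
tin [ 0.47267901 -0.64336405  0.089     ]
mill [0.49013188 0.43785294 0.17      ]
```

```bash
cat > go.py <<'E'
import sys
from fit import *
from cell import get_obs
from scipy.spatial.transform import Rotation as Ro
# usage: go.py rx ry z yawrel  (rack mm, world z mm, yaw relative to rack deg)
OFF=np.array([0.,0.])
def rel(rx,ry,z,yr):
    o=get_obs();T=Ro.from_euler("xyz",o["tool_rot"],degrees=True)
    X=np.r_[R@(np.array([rx,ry])/1000)+t+OFF,z/1000]
    dy=np.degrees(th)+yr-o["tool_rot"][2]
    return X,T.inv().apply(X-o["tool_pos"]),-np.radians(dy)
if __name__=="__main__":
    o=get_obs();print("t",o["time_s"],"pos",o["tool_pos"],"rot",o["tool_rot"],"F",o["force"],"rack",np.round(R.T@(o["tool_pos"][:2]-t-OFF)*1000,1))
    for a in sys.argv[1:]:
        X,d,w=rel(*map(float,a.split(",")));print(a,"world",np.round(X,4),"tool",np.round(d,4),"twist",round(w,3))
E
python3 go.py -120,-130,200,-15 -120,195,160,-15 -18,200,120,-15
```

```text
t 0.1 pos [ 0.21949218 -0.61131679  0.22158458] rot [-1.79904560e+02  5.68040639e-03  1.97563950e+01] F [-0.1662772   0.32534544 -1.16645339] rack [-322.9 -382.8]
-120,-130,200,-15 world [ 0.402  -0.3434  0.2   ] tool [ 0.2623 -0.1904  0.0219] twist 0.528
-120,195,160,-15 world [ 0.3766 -0.0194  0.16  ] tool [ 0.348  -0.5038  0.0624] twist 0.528
-18,200,120,-15 world [ 0.4779 -0.0065  0.12  ] tool [ 0.4477 -0.4817  0.1023] twist 0.528
```

```bash
python3 -m handwheel '[[0,0.066,-0.048,0.005,0.13],[0,0.131,-0.095,0.01,0.26],[0,0.197,-0.143,0.016,0.39],[0,0.262,-0.19,0.022,0.528],[0,0.262,-0.19,0.022,0.528],[0,0.262,-0.19,0.022,0.528],[0,0.262,-0.19,0.022,0.528],[0,0.262,-0.19,0.022,0.528],[0,0.3,-0.25,0.04,0.528],[0,0.34,-0.31,0.06,0.528],[0,0.38,-0.37,0.08,0.528],[0,0.41,-0.42,0.09,0.528],[0,0.448,-0.482,0.102,0.528],[0,0.448,-0.482,0.102,0.528],[0,0.448,-0.482,0.102,0.528],[0,0.448,-0.482,0.102,0.528],[0,0.448,-0.482,0.102,0.528],[0,0.448,-0.482,0.102,0.528],[0,0.448,-0.482,0.102,0.528]]'
python3 go.py -18,200,80,-15
python3 - <<'E'
from h import *
from cell import *
for n,(x0,y0) in(("top",(190,170)),("scene",(210,130))):
    im=read_camera(n);cv2.imwrite(f"pics/{n}1.png",im)
    cv2.imwrite(f"pics/{n}1z.png",cv2.resize(im[y0:y0+100,x0:x0+140],None,fx=5,fy=5,interpolation=cv2.INTER_CUBIC))
    print(n,proj(n,get_obs()["tool_pos"]),(proj(n,get_obs()["tool_pos"])-[x0,y0])*5)
E
```

```text
time_s: 2.0
tool_pos: [0.4784, -0.0092, 0.1206]
tool_rot: [180.0, -0.0, -10.7]
force: [-0.6, 0.1, -0.0]
grip_width: 0.0006
t 2.0 pos [ 0.47836819 -0.00915038  0.12064697] rot [ 1.79955047e+02 -1.06227477e-02 -1.07130098e+01] F [-0.58644334  0.08347577 -0.01972999] rack [-17.8 197.3]
-18,200,80,-15 world [ 0.4779 -0.0065  0.08  ] tool [-0.0009 -0.0026  0.0406] twist -0.003
top [250.66241543 225.90183631] [303.31207717 279.50918156]
scene [263.53544283 187.59796039] [267.67721415 287.98980194]
```

View pics/top1z.png

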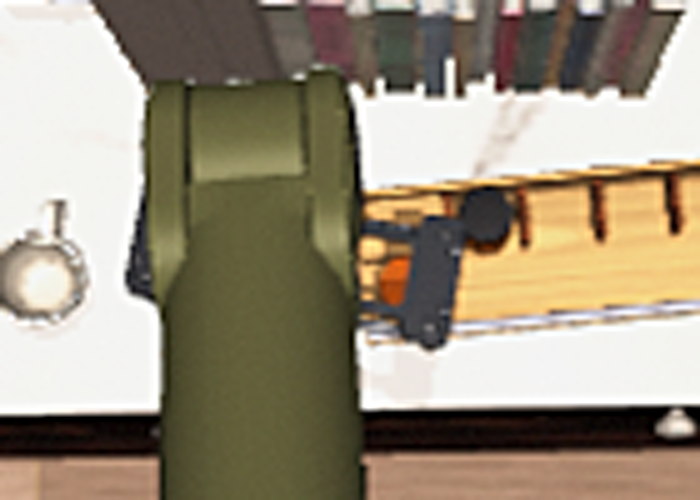

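View pics/scene1z.png

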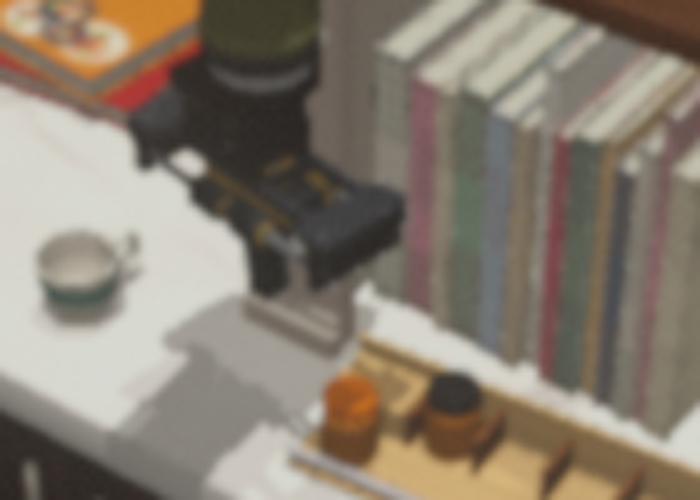

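Run:
```python
from h import *
from cell import *
o=get_obs();print(o["tool_pos"],o["joint_velocities"].round(2))
from scipy.spatial.transform import Rotation as Ro
T=Ro.from_euler("xyz",o["tool_rot"],degrees=True)
im=cv2.imread("pics/scene1.png");x0,y0,s=240,165,10
z=cv2.resize(im[y0:y0+55,x0:x0+75],None,fx=s,fy=s,interpolation=cv2.INTER_CUBIC)
for c in[(0,0,0),(.0095,.015,0),(.0095,-.015,0),(-.0095,.015,0),(-.0095,-.015,0),(0,0,-.05)]:
    p=proj("scene",o["tool_pos"]+T.apply(c));q=((p-[x0,y0]+.5)*s-.5).astype(int)
    cv2.circle(z,tuple(map(int,q)),4,(0,0,255) if c[0]>0 else (255,0,0) if c[0]<0 else (0,255,0),-1)
cv2.imwrite("pics/sc1zz.png",z)
```

```text
[ 0.47841198 -0.00855112  0.12070018] [-0.19 -0.01 -0.42  0.07 -0.23 -0.07 -0.06]
```

View pics/sc1zz.png

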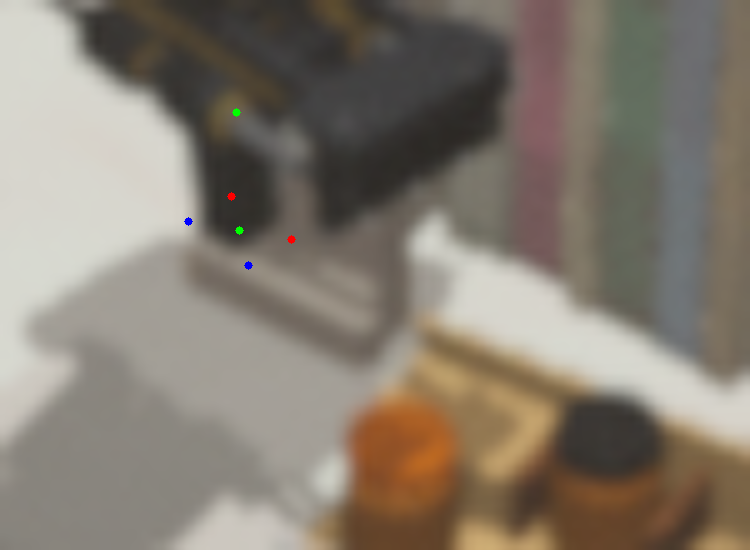

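Run:
```python
from h import *
for p in((229,207),(250,207),(230,203)): print(onz("top",*p,0.0))
for p in((240+18.5,165+25),(240+37,165+36),(240+40.5,165+29)): print("sc",onz("scene",*p,0.0), onz("scene",*p,.01))
im=cv2.imread("pics/top0.png")
cv2.imwrite("pics/pill.png",cv2.resize(im[150:240,180:300],None,fx=6,fy=6,interpolation=cv2.INTER_CUBIC))
im=cv2.imread("pics/scene0.png")
cv2.imwrite("pics/pills.png",cv2.resize(im[110:220,220:340],None,fx=5,fy=5,interpolation=cv2.INTER_CUBIC))
```

```text
[0.56260812 0.07384282 0.        ]
[0.56152088 0.00068965 0.        ]
[0.57675177 0.0704149  0.        ]
sc [0.56758654 0.08715803 0.        ] [0.55859257 0.07971062 0.01      ]
sc [ 0.55940781 -0.0032039   0.        ] [ 0.5504854  -0.00986069  0.01      ]
sc [0.59745253 0.00922049 0.        ] [0.58819726 0.00245499 0.01      ]
```

View pics/pill.png

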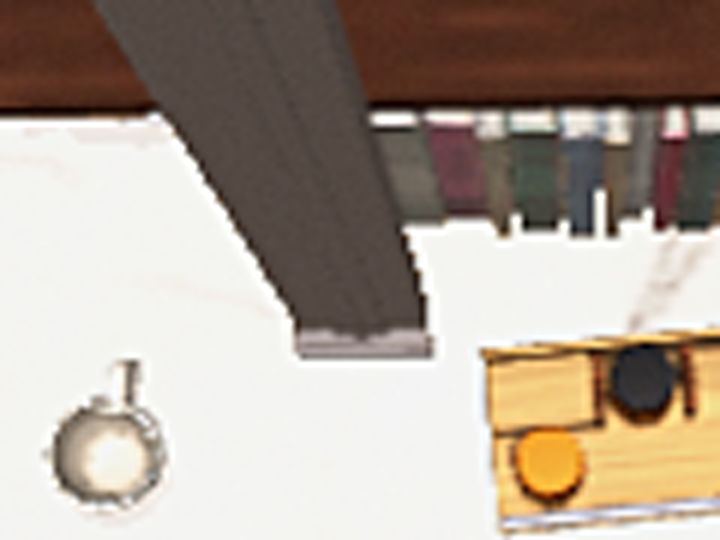

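View pics/pills.png

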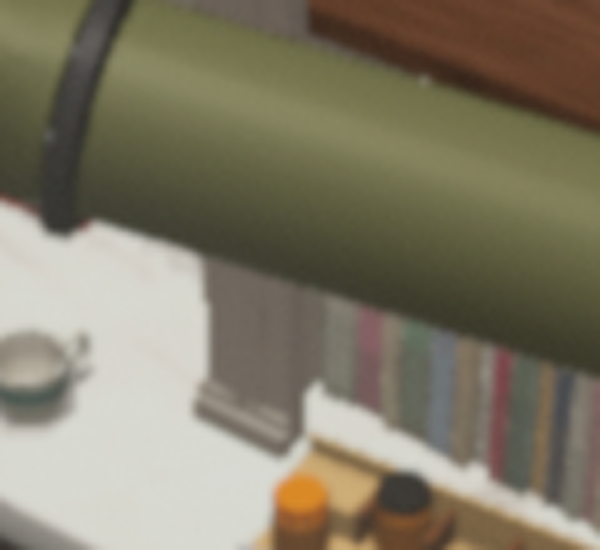

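Scene view: the black fingertips (zoom about 235,240) sit at the left of the rack. The grey block below them is the foot of a pillar at x ≈ 0.56, about 28 mm from the gripper body. I'll go down in front of the jar.

```bash
sed -i 's/^OFF=.*/OFF=np.array([-.002,0.])/' go.py; python3 go.py -16,197,24,-15 -16,175,24,-15
```

```text
t 2.1 pos [ 0.47841198 -0.00855112  0.12070018] rot [ 1.79972816e+02 -1.87330162e-02 -1.06784334e+01] F [-0.07674299 -0.15827008 -0.74651725] rack [-15.7 197.7]
-16,197,24,-15 world [ 0.4782 -0.0093  0.024 ] tool [-0.0001  0.0008  0.0967] twist -0.003
-16,175,24,-15 world [ 0.4799 -0.0312  0.024 ] tool [0.0056 0.022  0.0967] twist -0.003
```

```bash
python3 -m handwheel '[[0,0,0,0.03,0],[0,0,0,0.06,0],[0,0,0,0.08,0],[0,0,0,0.095,0],[0,0,0,0.096,0],[0,0,0,0.096,0]]'
python3 go.py -16,180,24,-15
python3 - <<'E'
from h import *
from cell import *
for n,(x0,y0) in(("top",(220,180)),("scene",(230,150))):
    im=read_camera(n);cv2.imwrite(f"pics/{n}2.png",im)
    z=cv2.resize(im[y0:y0+80,x0:x0+110],None,fx=7,fy=7,interpolation=cv2.INTER_CUBIC)
    q=(proj(n,get_obs()["tool_pos"])-[x0,y0]+.5)*7;cv2.circle(z,tuple(map(int,q)),3,(255,0,255),-1)
    cv2.imwrite(f"pics/{n}2z.png",z)
E
```

```text
time_s: 2.7
tool_pos: [0.4784, -0.0073, 0.0247]
tool_rot: [180.0, 0.0, -10.6]
force: [0.6, -0.1, -0.1]
grip_width: 0.0011
t 2.7 pos [ 0.47843513 -0.00734048  0.02470926] rot [ 1.79993787e+02  1.17373046e-02 -1.05590591e+01] F [ 0.6195586  -0.12752381 -0.13434059] rack [-15.6 198.9]
-16,180,24,-15 world [ 0.4795 -0.0263  0.024 ] tool [0.0045 0.0184 0.0007] twist -0.001
```

View pics/scene2z.png

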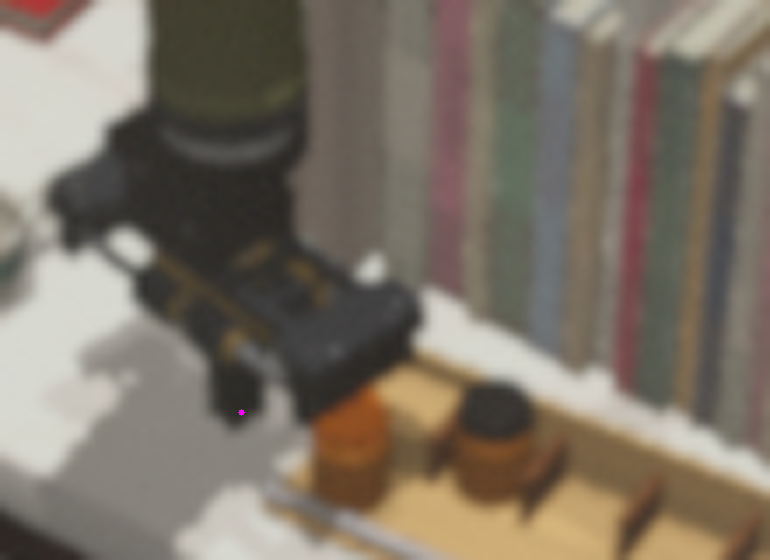

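View pics/top2z.png

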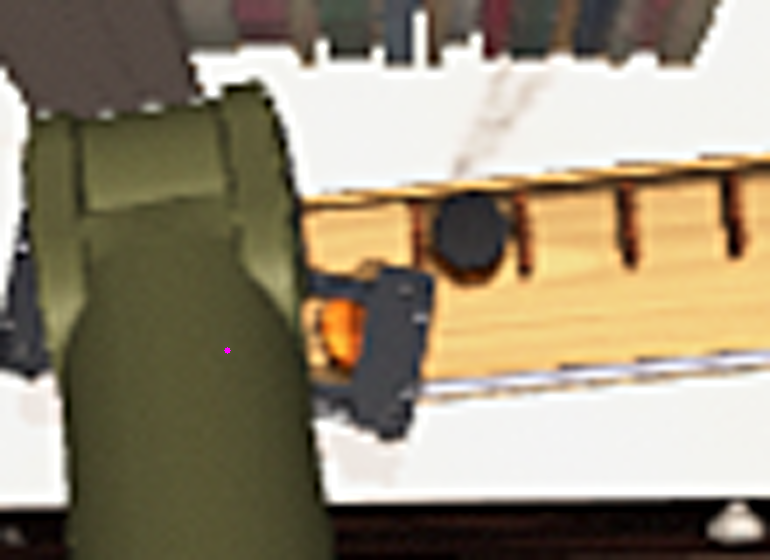

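```bash
python3 -m handwheel '[[0,0.0026,0.0097,0,0],[0,0.0052,0.0193,0,0],[0,0.0078,0.029,0,0],[0,0.0091,0.0338,0,0],[0,0.0104,0.0386,0,0],[0,0.0117,0.0435,0,0],[0,0.013,0.0483,0,0],[0,0.013,0.0483,0,0]]'
cat > look.py <<'E'
import sys
from go import *
from cell import read_camera
k=sys.argv[1]
for n,(x0,y0) in(("top",(235,180)),("scene",(250,170))):
    im=read_camera(n);cv2.imwrite(f"pics/{n}{k}.png",im)
    z=cv2.resize(im[y0:y0+80,x0:x0+120],None,fx=6.5,fy=6.5,interpolation=cv2.INTER_CUBIC)
    q=(proj(n,get_obs()["tool_pos"])-[x0,y0]+.5)*6.5;cv2.circle(z,tuple(map(int,q)),3,(255,0,255),-1)
    cv2.imwrite(f"pics/{n}{k}z.png",z)
    h=cv2.cvtColor(im,cv2.COLOR_BGR2HSV);m=cv2.inRange(h,(5,190,170),(22,255,255));m[:y0]=0;m[y0+80:]=0;m[:,:x0]=0;m[:,x0+120:]=0
    nn,l,s,c=cv2.connectedComponentsWithStats(m)
    for i in range(1,nn):
        if s[i,4]>12: X=onz(n,*c[i],.06)[:2];print(n,"orange",c[i].round(1),s[i],"rack",np.round(R.T@(X-t-OFF)*1000,1))
E
python3 look.py 3; python3 go.py
```

```text
time_s: 3.6
tool_pos: [0.4824, -0.0574, 0.0245]
tool_rot: [180.0, 0.0, -10.5]
force: [0.3, -0.6, 0.3]
grip_width: 0.0004
t 3.7 pos [ 0.48230458 -0.0565259   0.02447666] rot [ 1.79999031e+02  1.05739936e-02 -1.04940071e+01] F [-0.02517522 -0.86451475 -0.13056369] rack [-15.5 149.6]
```

```bash
python3 -c "
import cv2,numpy as np
cv2.imwrite('pics/c3.png',np.hstack([cv2.resize(cv2.imread(f'pics/{n}3z.png'),(400,267)) for n in('top','scene')]))"
```

```text
(no output)
```

View pics/c3.png

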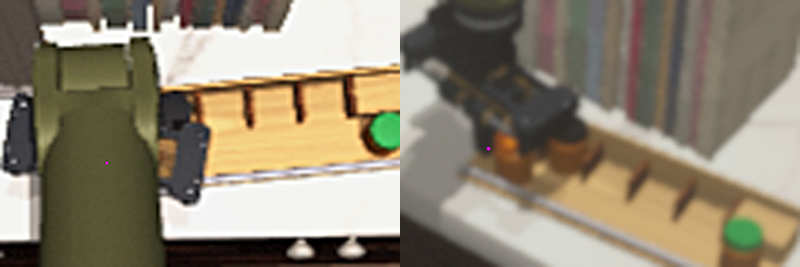

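```bash
python3 -m handwheel '[[0,0.0026,0.0097,0,0],[0,0.0052,0.0193,0,0],[0,0.0078,0.029,0,0],[0,0.0104,0.0386,0,0],[0,0.013,0.0483,0,0],[0,0.0155,0.058,0,0],[0,0.0181,0.0676,0,0],[0,0.0207,0.0773,0,0],[0,0.0233,0.0869,0,0],[0,0.0259,0.0966,0,0],[0,0.0272,0.1014,0,0],[0,0.0272,0.1014,0,0]]'
python3 look.py 4; python3 go.py;python3 -c "
import cv2,numpy as np
cv2.imwrite('pics/c4.png',np.hstack([cv2.resize(cv2.imread(f'pics/{n}4z.png'),(400,267)) for n in('top','scene')]))"
```

```text
time_s: 4.9
tool_pos: [0.4905, -0.1623, 0.0245]
tool_rot: [180.0, 0.0, -10.6]
force: [-1.1, -0.3, 0.5]
grip_width: 0.0006
t 5.0 pos [ 0.49050728 -0.16100104  0.0244486 ] rot [-1.79991082e+02  2.07057412e-02 -1.04916314e+01] F [ 0.405092   -0.4604005   0.44085901] rack [-15.5  44.8]
```

View pics/c4.png

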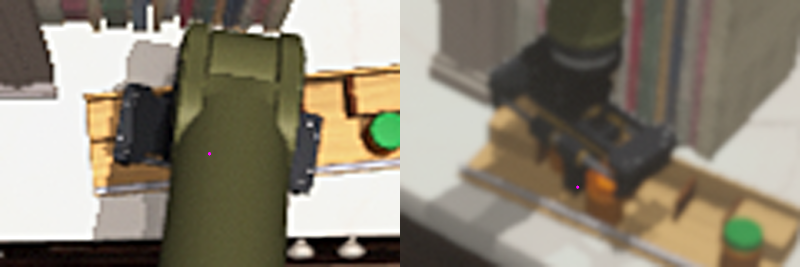

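View pics/scene4z.png

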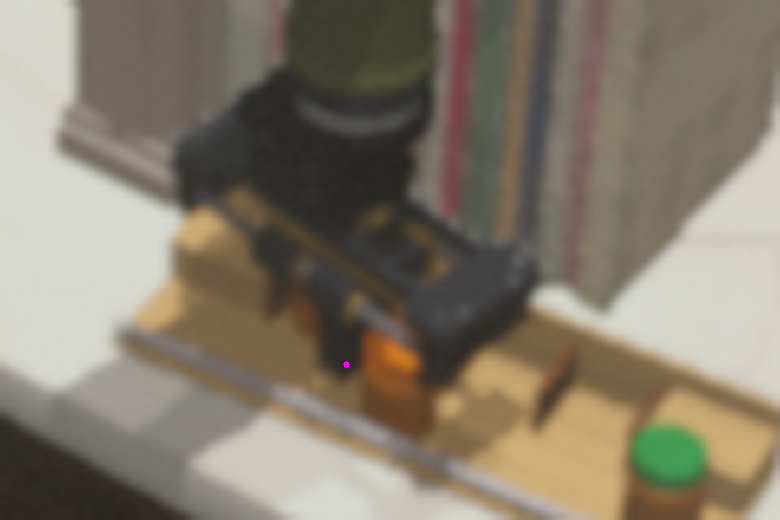

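The jar is hugging the rail, with its silhouette at zoomed columns 362–434. I'll work out its rack y from that column and x ≈ -20.

```bash
cat > col.py <<'E'
import sys
from go import *
from scipy.optimize import brentq
def ycol(u,rx,z=.026):
    f=lambda y: proj("scene",np.r_[R@np.array([rx/1000,y])+t+OFF,z])[0]-u
    return brentq(f,-.17,.17)*1000
for U in map(float,sys.argv[1:]):
    u=250+(U+.5)/6.5-.5
    print(U,[round(ycol(u,x),1) for x in(-21,-18,-15)], "row", [round((proj("scene",np.r_[R@np.array([-.02,ycol(u,-20)/1000])+t+OFF,z])[1]-170+.5)*6.5) for z in(.006,.06)])
E
python3 col.py 398; python3 go.py -16,10,24,-15
```

```text
398.0 [11.8, 13.5, 15.1] row [420, 344]
t 5.0 pos [ 0.49050728 -0.16100104  0.0244486 ] rot [-1.79991082e+02  2.07057412e-02 -1.04916314e+01] F [ 0.405092   -0.4604005   0.44085901] rack [-15.5  44.8]
-16,10,24,-15 world [ 0.4928 -0.1957  0.024 ] tool [0.0085 0.0337 0.0004] twist 0.0
```

```bash
python3 -m handwheel '[[0,0.0021,0.0077,0,0],[0,0.0041,0.0155,0,0],[0,0.0062,0.0232,0,0],[0,0.0078,0.029,0,0],[0,0.0088,0.0328,0,0],[0,0.0093,0.0348,0,0],[0,0.0093,0.0348,0,0]]'
python3 look.py 5; python3 go.py
```

```text
time_s: 5.7
tool_pos: [0.4934, -0.1974, 0.0245]
tool_rot: [180.0, 0.0, -10.5]
force: [-0.2, -0.3, 0.4]
grip_width: 0.0007
t 5.8 pos [ 0.49340455 -0.19685962  0.02449138] rot [-1.79995082e+02  1.11251887e-02 -1.04780869e+01] F [-0.19161938  0.50937205 -0.6824384 ] rack [-15.4   8.8]
```

View pics/scene5z.png

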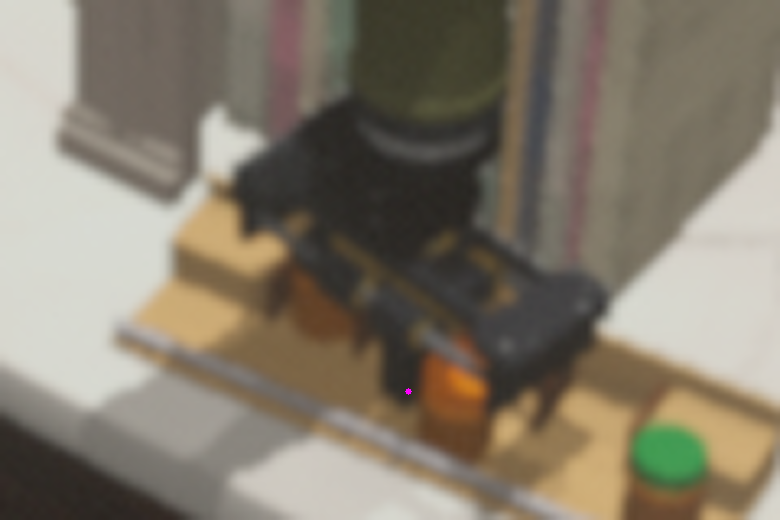

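```bash
python3 col.py 455; python3 go.py -16,24,24,-15 -16,24,120,-15 -85,-26,120,0 -85,-26,27,0
```

```text
455.0 [-20.8, -19.2, -17.5] row [444, 368]
t 5.8 pos [ 0.49340455 -0.19685962  0.02449138] rot [-1.79995082e+02  1.11251887e-02 -1.04780869e+01] F [-0.19161938  0.50937205 -0.6824384 ] rack [-15.4   8.8]
-16,24,24,-15 world [ 0.4917 -0.1818  0.024 ] tool [-0.0044 -0.0145  0.0005] twist 0.001
-16,24,120,-15 world [ 0.4917 -0.1818  0.12  ] tool [-0.0045 -0.0145 -0.0955] twist 0.001
-85,-26,120,0 world [ 0.4268 -0.237   0.12  ] tool [-0.0582  0.0516 -0.0955] twist -0.261
-85,-26,27,0 world [ 0.4268 -0.237   0.027 ] tool [-0.0582  0.0516 -0.0025] twist -0.261
```

```bash
python3 -m handwheel '[[0,-0.0044,-0.0145,0,0],[0,-0.0044,-0.0145,0,0],[0,-0.0044,-0.0145,-0.03,0],[0,-0.0044,-0.0145,-0.065,0],[0,-0.0044,-0.0145,-0.0955,0],[0,-0.0044,-0.0145,-0.0955,0],[0,-0.022,0.007,-0.0955,-0.09],[0,-0.04,0.029,-0.0955,-0.18],[0,-0.058,0.0516,-0.0955,-0.261],[0,-0.058,0.0516,-0.0955,-0.261],[0,-0.058,0.0516,-0.0955,-0.261],[0,-0.058,0.0516,-0.0955,-0.261]]'
python3 look.py 6; python3 go.py
```

```text
time_s: 7.0
tool_pos: [0.4277, -0.2362, 0.1198]
tool_rot: [-180.0, -0.0, 4.5]
force: [0.6, 0.2, -0.7]
grip_width: 0.0005
top orange [317.  220.2] [313 218   9   5  36] rack [ -8.4 -20.1]
scene orange [320.9 226.1] [318 224   7   5  28] rack [-18.6 -22.2]
t 7.1 pos [ 0.42783176 -0.23615815  0.11987784] rot [-1.79976475e+02 -8.95999614e-03  4.56494593e+00] F [ 0.20965616 -0.43873343  0.00635769] rack [-83.9 -25.2]
```

View pics/scene6z.png

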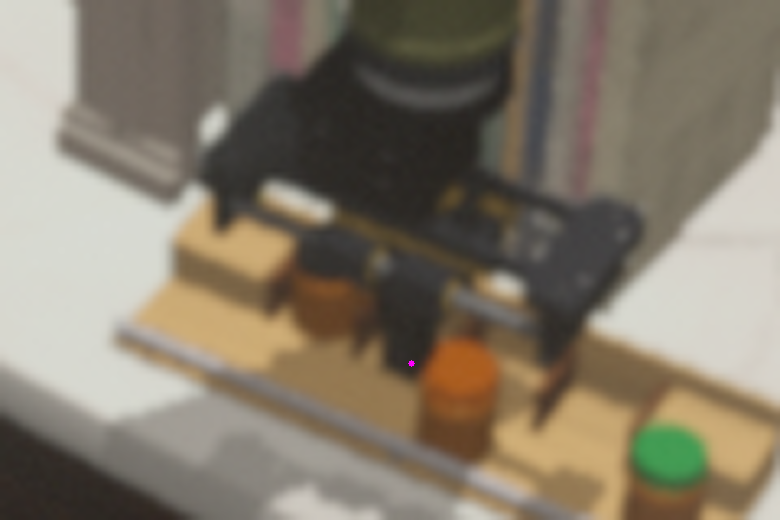

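View pics/top6z.png

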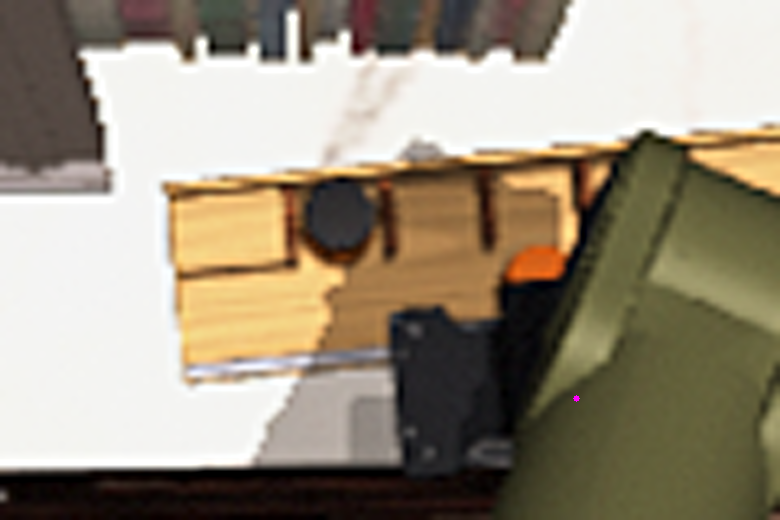

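```bash
python3 - <<'E'
from go import *
def rk(n,X): print(n,np.round(R.T@(X[:2]-t-OFF)*1000,1))
Z=lambda U,V,x0,y0:((U+.5)/6.5-.5+x0,(V+.5)/6.5-.5+y0)
rk("top lid",onz("top",*Z(537,283,235,180),.06))
rk("top finmid",onz("top",*Z(488,250,235,180),.036))
rk("top fin52",onz("top",*Z(390,258,235,180),.036))
rk("sc lid",onz("scene",*Z(459,368,250,170),.06))
rk("sc green",onz("scene",*Z(669,453,250,170),.06))
# fins -52 front top in scene0z (offset 260,190): (472,?)
rk("sc fin mid",onz("scene",*Z(380,222,260,190),.036))
rk("sc fin -52",onz("scene",*Z(473,262,260,190),.036))
rk("sc fin 52",onz("scene",*Z(293,188,260,190),.036))
E
python3 -c "
import cv2
cv2.imwrite('pics/sf.png',cv2.resize(cv2.imread('pics/scene0.png')[205:245,295:350],None,fx=14,fy=14,interpolation=cv2.INTER_CUBIC))"
```

```text
top lid [-18.3 -19.6]
top finmid [4.5 1.1]
top fin52 [ 5.1 52.3]
sc lid [-20.1 -20.3]
sc green [ -17.7 -133.3]
sc fin mid [8.2 1.4]
sc fin -52 [  7.8 -51.7]
sc fin 52 [ 6.5 51. ]
```

View pics/sf.png

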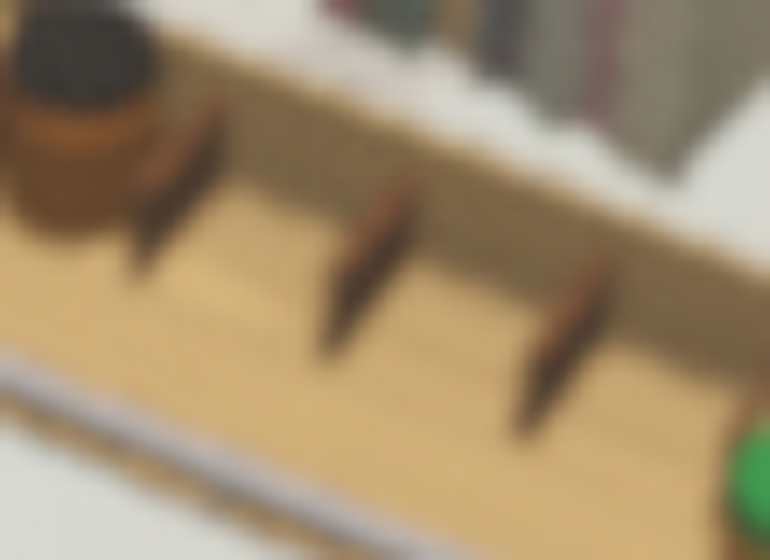

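The jar is standing at about y = -21 relative to the fins, in both views, so it is 5 mm short of the gap's middle. I'll nudge it 5 mm further before pushing in.

```bash
python3 go.py -16,24,120,-15 -16,24,24,-15 -16,3.5,24,-15
```

```text
t 7.1 pos [ 0.42783176 -0.23615815  0.11987784] rot [-1.79976475e+02 -8.95999614e-03  4.56494593e+00] F [ 0.20965616 -0.43873343  0.00635769] rack [-83.9 -25.2]
-16,24,120,-15 world [ 0.4917 -0.1818  0.12  ] tool [ 0.068  -0.0491 -0.0001] twist 0.263
-16,24,24,-15 world [ 0.4917 -0.1818  0.024 ] tool [ 0.0679 -0.0491  0.0959] twist 0.263
-16,3.5,24,-15 world [ 0.4933 -0.2022  0.024 ] tool [ 0.0679 -0.0286  0.0959] twist 0.263
```

```bash
python3 -m handwheel '[[0,0.034,-0.025,0,0.13],[0,0.068,-0.049,0,0.263],[0,0.068,-0.049,0,0.263],[0,0.068,-0.049,0.02,0.263],[0,0.068,-0.049,0.055,0.263],[0,0.068,-0.049,0.085,0.263],[0,0.068,-0.049,0.096,0.263],[0,0.068,-0.044,0.096,0.263],[0,0.068,-0.037,0.096,0.263],[0,0.068,-0.032,0.096,0.263],[0,0.068,-0.0286,0.096,0.263],[0,0.068,-0.0286,0.096,0.263]]'
python3 go.py -16,24,24,-15 -16,24,120,-15 -85,-26,120,0 -85,-26,27,0
```

```text
time_s: 8.3
tool_pos: [0.4932, -0.2048, 0.025]
tool_rot: [179.9, -0.1, -10.7]
force: [0.0, -0.4, -0.0]
grip_width: 0.0004
t 8.3 pos [ 0.49319576 -0.20478132  0.02502615] rot [ 1.79948216e+02 -1.00491797e-01 -1.06846122e+01] F [ 0.02697343 -0.39805218 -0.01439678] rack [-16.3   1. ]
-16,24,24,-15 world [ 0.4917 -0.1818  0.024 ] tool [-0.0058 -0.0223  0.001 ] twist -0.003
-16,24,120,-15 world [ 0.4917 -0.1818  0.12  ] tool [-0.0056 -0.0222 -0.095 ] twist -0.003
-85,-26,120,0 world [ 0.4268 -0.237   0.12  ] tool [-0.0591  0.0441 -0.095 ] twist -0.265
-85,-26,27,0 world [ 0.4268 -0.237   0.027 ] tool [-0.0593  0.044  -0.002 ] twist -0.265
```

```bash
python3 -m handwheel '[[0,-0.0044,-0.0145,0,0],[0,-0.0057,-0.022,0,0],[0,-0.0057,-0.022,-0.03,0],[0,-0.0057,-0.022,-0.065,0],[0,-0.0057,-0.022,-0.095,0],[0,-0.0057,-0.022,-0.095,0],[0,-0.022,0.0,-0.095,-0.09],[0,-0.04,0.022,-0.095,-0.18],[0,-0.059,0.044,-0.095,-0.265],[0,-0.059,0.044,-0.095,-0.265],[0,-0.059,0.044,-0.095,-0.265],[0,-0.059,0.044,-0.095,-0.265]]'
python3 look.py 7; python3 go.py -85,-26,27,0
```

```text
time_s: 9.5
tool_pos: [0.4272, -0.2344, 0.1188]
tool_rot: [-180.0, -0.0, 4.7]
force: [0.1, -0.9, -0.9]
grip_width: 0.0004
top orange [318.4 220. ] [316 218   6   5  21] rack [ -8.5 -24.6]
scene orange [324.1 227.4] [320 225   9   6  40] rack [-18.2 -33.5]
t 9.6 pos [ 0.42734549 -0.23461299  0.11888485] rot [-1.79977170e+02 -8.97328821e-03  4.68915567e+00] F [0.18425603 0.23289427 0.23161596] rack [-84.3 -23.6]
-85,-26,27,0 world [ 0.4268 -0.237   0.027 ] tool [-0.0008  0.0024  0.0919] twist 0.004
```

View pics/scene7z.png

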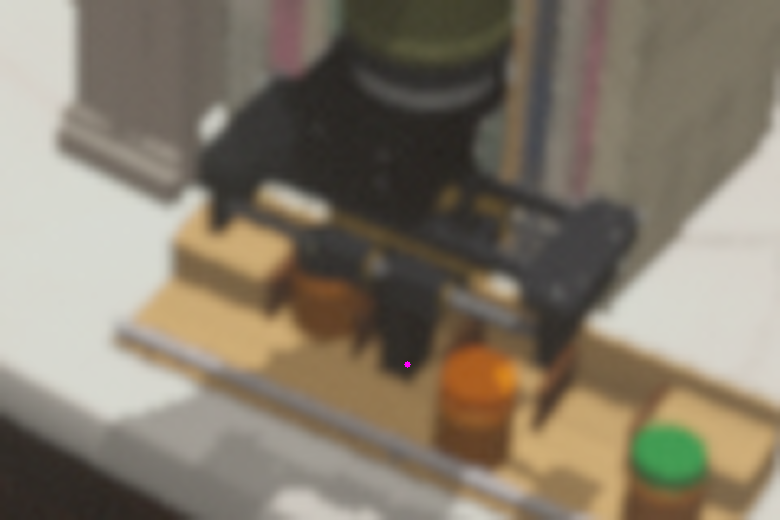

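View pics/top7z.png

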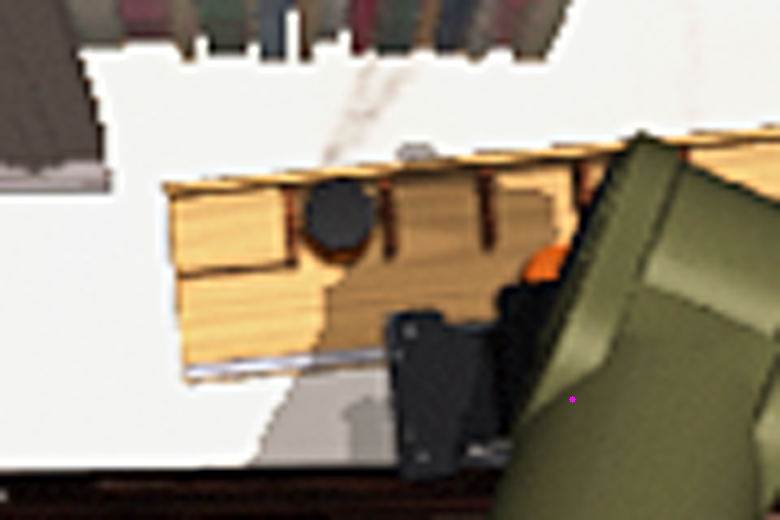

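Both views (scene lid at 477,375; top lid's left edge at 523) put the jar at y ≈ -31. That is still within the fins' rounded lead-in. I'll push inward with the face turned about 8° so that it steers the jar back toward -26.

```bash
python3 go.py -85,-30,120,8 -85,-30,27,8 -50,-30,27,8
```

```text
t 9.6 pos [ 0.42734549 -0.23461299  0.11888485] rot [-1.79977170e+02 -8.97328821e-03  4.68915567e+00] F [0.18425603 0.23289427 0.23161596] rack [-84.3 -23.6]
-85,-30,120,8 world [ 0.4271 -0.241   0.12  ] tool [-0.0008  0.0064 -0.0011] twist -0.136
-85,-30,27,8 world [ 0.4271 -0.241   0.027 ] tool [-0.0008  0.0064  0.0919] twist -0.136
-50,-30,27,8 world [ 0.462  -0.2383  0.027 ] tool [0.0342 0.0065 0.0919] twist -0.136
```

```bash
python3 -m handwheel '[[0,-0.001,0.0064,0,-0.136],[0,-0.001,0.0064,0.03,-0.136],[0,-0.001,0.0064,0.06,-0.136],[0,-0.001,0.0064,0.082,-0.136],[0,-0.001,0.0064,0.091,-0.136],[0,-0.001,0.0064,0.091,-0.136],[0,-0.001,0.0064,0.091,-0.136]]'
python3 look.py 8; python3 go.py -50,-30,27,8 -20,-29,27,8 -4,-28,27,8
```

```text
time_s: 10.3
tool_pos: [0.427, -0.2424, 0.0289]
tool_rot: [180.0, -0.1, 12.4]
force: [-0.4, -0.2, 0.9]
grip_width: 0.0005
top orange [318.5 221.7] [316 217   7  11  45] rack [-14.1 -24.5]
t 10.4 pos [ 0.42721522 -0.24281573  0.02938051] rot [ 1.79893216e+02 -9.88417046e-02  1.23777748e+01] F [-0.72971977 -0.88981654  0.35887528] rack [-85.  -31.8]
-50,-30,27,8 world [ 0.462  -0.2383  0.027 ] tool [0.0349 0.003  0.0024] twist -0.002
-20,-29,27,8 world [ 0.4918 -0.2349  0.027 ] tool [0.0648 0.0061 0.0025] twist -0.002
-4,-28,27,8 world [ 0.5077 -0.2327  0.027 ] tool [0.0808 0.0074 0.0025] twist -0.002
```

View pics/scene8z.png

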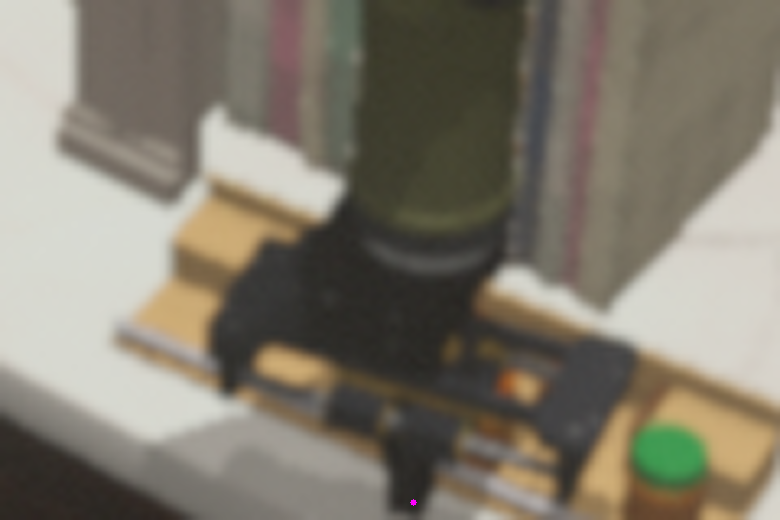

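```bash
python3 -m handwheel '[[0,0.01,0.001,0.002,0],[0,0.02,0.002,0.002,0],[0,0.03,0.003,0.002,0],[0,0.035,0.003,0.002,0],[0,0.041,0.0036,0.002,0],[0,0.047,0.0042,0.002,0],[0,0.053,0.0049,0.002,0],[0,0.059,0.0055,0.002,0],[0,0.065,0.0061,0.002,0],[0,0.065,0.0061,0.002,0]]'
python3 look.py 9; python3 go.py -14,-28,27,8 -5,-28,27,8
```

```text
time_s: 11.4
tool_pos: [0.4919, -0.2341, 0.0262]
tool_rot: [180.0, -0.1, 12.4]
force: [0.7, -0.2, -0.2]
grip_width: 0.0006
t 11.5 pos [ 0.49088135 -0.2343079   0.02600032] rot [-1.79996899e+02  5.61767090e-03  1.23787170e+01] F [-0.84012632  0.0123924  -0.10098239] rack [-20.9 -28.3]
-14,-28,27,8 world [ 0.4977 -0.2335  0.027 ] tool [ 0.0069  0.0006 -0.001 ] twist -0.002
-5,-28,27,8 world [ 0.5067 -0.2328  0.027 ] tool [ 0.0158  0.0019 -0.001 ] twist -0.002
```

View pics/scene9z.png

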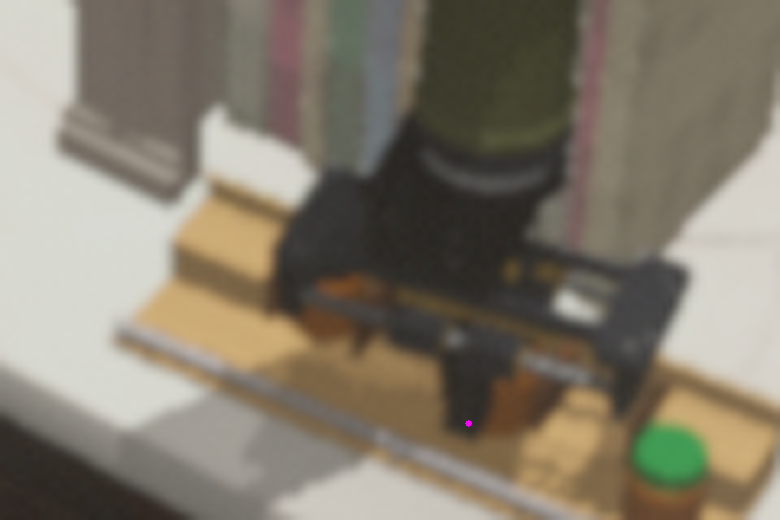

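View pics/top9z.png

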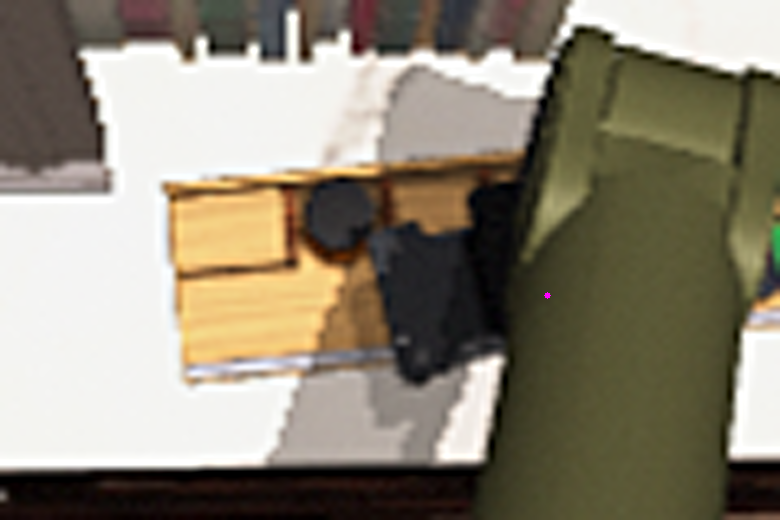

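```bash
python3 -m handwheel '[[0,0.004,0.0005,0,0],[0,0.008,0.001,0,0],[0,0.011,0.0015,0,0],[0,0.011,0.0015,0,0]]'; python3 go.py -5,-28,27,8
python3 -m handwheel '[[0,0.001,0.0,0,0],[0,0.002,0.0003,0,0],[0,0.003,0.0004,0,0]]'; python3 go.py -5,-28,27,8; python3 look.py 10
```

```text
time_s: 11.9
tool_pos: [0.5025, -0.2334, 0.0262]
tool_rot: [180.0, -0.0, 12.4]
force: [0.2, 0.3, -0.8]
grip_width: 0.0007
t 11.9 pos [ 0.50254868 -0.23339287  0.0261762 ] rot [ 1.79988158e+02 -3.55072466e-02  1.23893864e+01] F [ 0.18201588  0.27646033 -0.76516875] rack [ -9.2 -28.3]
-5,-28,27,8 world [ 0.5067 -0.2328  0.027 ] tool [ 0.0042  0.0003 -0.0008] twist -0.002
time_s: 12.2
tool_pos: [0.5048, -0.2334, 0.026]
tool_rot: [180.0, 0.0, 12.4]
force: [0.0, 0.7, 0.5]
grip_width: 0.0005
t 12.2 pos [ 0.50482553 -0.23339485  0.02604308] rot [1.79993031e+02 1.09369818e-02 1.23522950e+01] F [0.00563581 0.73165543 0.5437456 ] rack [ -6.9 -28.5]
-5,-28,27,8 world [ 0.5067 -0.2328  0.027 ] tool [ 0.002  -0.0002 -0.001 ] twist -0.002
```

View pics/scene10z.png

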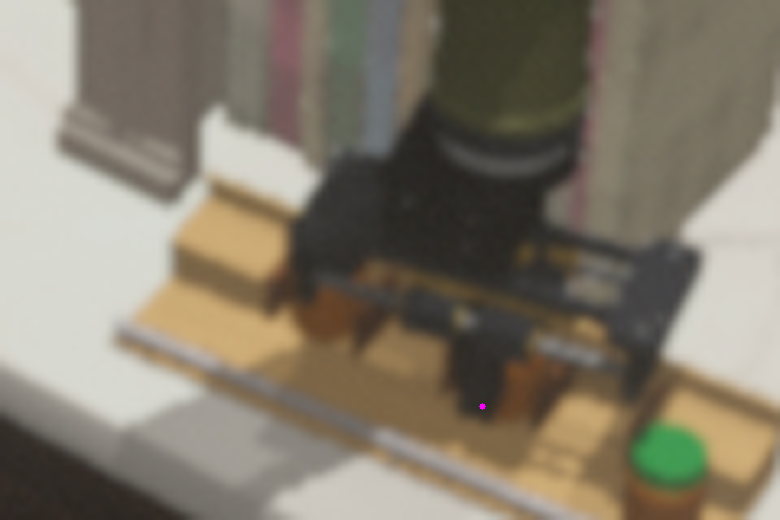

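```bash
python3 -m handwheel '[[0,0.001,0.0001,0,0],[0,0.002,0.0003,0,0],[0,0.002,0.0003,0,0]]'; python3 go.py | tail -1
python3 -m handwheel '[[0,0.001,0.0001,0,0],[0,0.001,0.0001,0,0]]'; python3 go.py|tail -1
python3 -m handwheel '[[0,0.001,0.0001,0,0],[0,0.001,0.0001,0,0]]'; python3 go.py|tail -1
```

```text
time_s: 12.6
tool_pos: [0.5071, -0.2331, 0.0261]
tool_rot: [180.0, -0.0, 12.4]
force: [-0.8, 0.3, -0.4]
grip_width: 0.0003
t 12.6 pos [ 0.50707774 -0.2331364   0.02606579] rot [ 1.79990446e+02 -7.50717400e-03  1.23708869e+01] F [-0.80380927  0.2751296  -0.38658067] rack [ -4.7 -28.4]
time_s: 12.8
tool_pos: [0.5081, -0.233, 0.0261]
tool_rot: [180.0, -0.0, 12.4]
force: [-0.6, 0.6, 0.8]
grip_width: 0.0006
t 12.8 pos [ 0.50806139 -0.2329622   0.02606229] rot [ 1.79995206e+02 -7.96604036e-03  1.23705841e+01] F [-0.557797    0.59088926  0.84242341] rack [ -3.7 -28.3]
time_s: 13.0
tool_pos: [0.5091, -0.2329, 0.0261]
tool_rot: [180.0, -0.0, 12.4]
force: [-0.0, 0.2, -0.4]
grip_width: 0.0001
t 13.0 pos [ 0.50908437 -0.23287872  0.02608871] rot [ 1.79990716e+02 -9.57583310e-03  1.23709592e+01] F [-0.01552105  0.21850046 -0.44355036] rack [ -2.6 -28.3]
```

```bash
python3 -m handwheel '[[0,0.001,0.0001,0,0],[0,0.001,0.0001,0,0]]'; python3 go.py|tail -1
python3 -m handwheel '[[0,0.001,0.0001,0,0],[0,0.001,0.0001,0,0]]'; python3 go.py|tail -1
python3 look.py 11
```

```text
time_s: 13.2
tool_pos: [0.5097, -0.2328, 0.026]
tool_rot: [-180.0, 0.0, 12.4]
force: [-0.6, 0.1, 0.4]
grip_width: 0.0006
t 13.2 pos [ 0.50971214 -0.23280552  0.02595729] rot [-1.79997276e+02  3.13693264e-02  1.23660953e+01] F [-0.64229248  0.09523433  0.38816153] rack [ -2.  -28.3]
time_s: 13.4
tool_pos: [0.5101, -0.2329, 0.0258]
tool_rot: [-180.0, 0.1, 12.3]
force: [-3.2, -1.0, 1.0]
grip_width: 0.0002
t 13.4 pos [ 0.51007002 -0.23290448  0.0258109 ] rot [-1.79986221e+02  9.89755561e-02  1.23486893e+01] F [-3.16022387 -1.0463544   0.95350804] rack [ -1.7 -28.4]
```

View pics/scene11z.png

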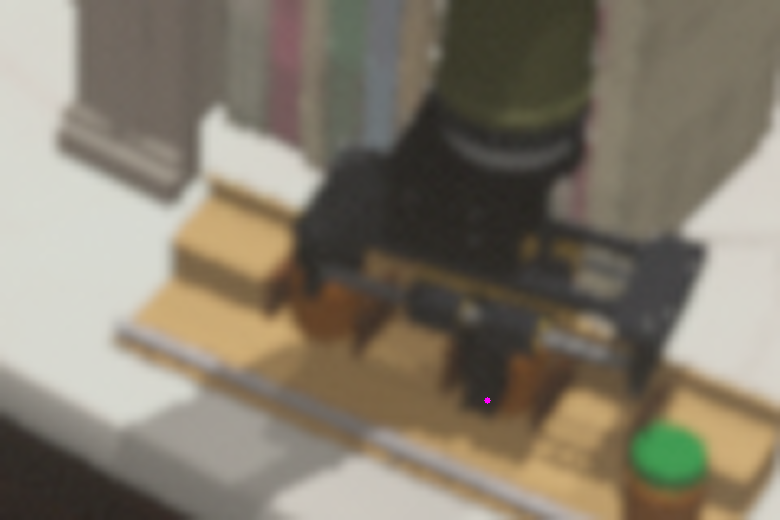

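```bash
python3 -m handwheel '[[0,0.001,0.0001,0,0],[0,0.0015,0.0002,0,0],[0,0.0015,0.0002,0,0]]'; python3 go.py -60,-33,27,8 -100,-33,140,8
```

```text
time_s: 13.8
tool_pos: [0.5104, -0.2332, 0.0256]
tool_rot: [-180.0, 0.2, 12.3]
force: [-6.6, -1.0, 3.0]
grip_width: 0.0003
t 13.8 pos [ 0.51043828 -0.23316314  0.02557777] rot [-179.9640418     0.21834198   12.31457681] F [-6.62085251 -1.03317539  2.96557512] rack [ -1.3 -28.7]
-60,-33,27,8 world [ 0.4523 -0.242   0.027 ] tool [-0.0587 -0.0037 -0.0012] twist -0.003
-100,-33,140,8 world [ 0.4124 -0.2452  0.14  ] tool [-0.0988 -0.0093 -0.114 ] twist -0.003
```

```bash
python3 -m handwheel '[[0,-0.01,-0.0014,0,0],[0,-0.03,-0.004,0,0],[0,-0.06,-0.008,-0.001,0],[0,-0.085,-0.01,-0.001,0],[0,-0.085,-0.01,-0.04,0],[0,-0.085,-0.01,-0.09,0],[0,-0.085,-0.01,-0.13,0],[0,-0.09,0.04,-0.16,0],[0,-0.1,0.09,-0.17,0],[0,-0.11,0.14,-0.17,0],[0,-0.12,0.19,-0.17,0],[0,-0.13,0.24,-0.17,0],[0,-0.14,0.29,-0.17,0],[0,-0.14,0.32,-0.17,0],[0,-0.14,0.32,-0.17,0],[0,-0.14,0.32,-0.17,0],[0,-0.14,0.32,-0.17,0]]'; python3 look.py 12
```

```text
time_s: 15.5
tool_pos: [0.4455, -0.5735, 0.1964]
tool_rot: [-180.0, -0.1, 12.5]
force: [0.1, -0.5, -0.1]
grip_width: 0.0006
top orange [317.9 209.1] [313 204  11  11  99] rack [ 28.3 -27.1]
scene orange [328.  219.1] [323 216  11   7  60] rack [ 22.  -26.4]
```

View pics/scene12z.png

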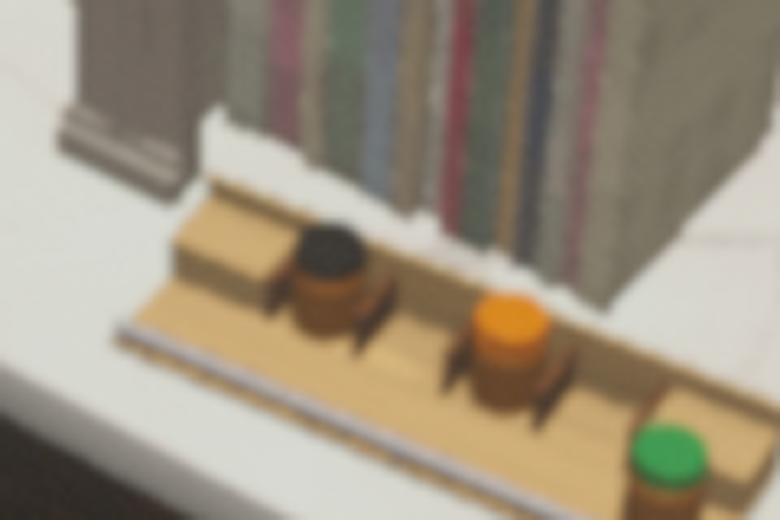

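View pics/top12z.png

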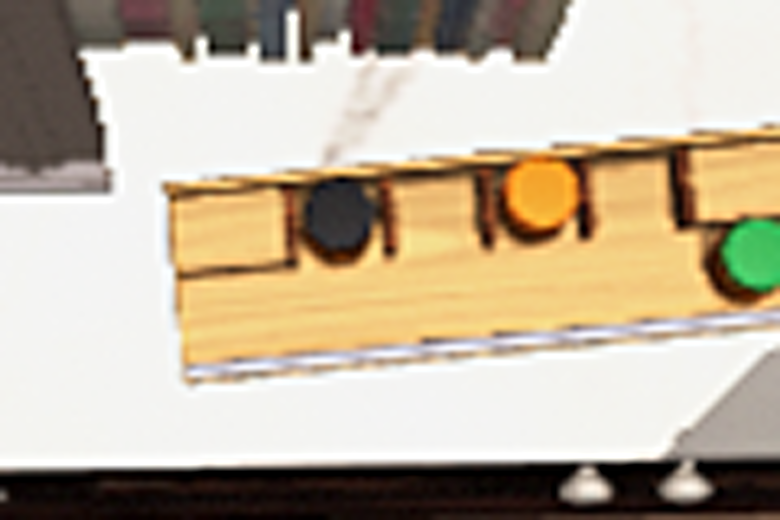

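Both views show the jar seated in the third gap, upright against the back board: scene lid at (511,315), top lid at (541,195). The black and green jars are where they started.

```bash
python3 -c "
from cell import *
o=get_obs();print(o['joint_velocities'].round(2),o['force'].round(1));sign_off()"
```

```text
[-0.04 -0.21  0.37 -0.22  0.25  0.12  0.05] [0.2 0.1 0.5]
the job is handed in; nothing more can be done
```

The orange-lidded jar is in the third gap from its starting (left) end, pushed home against the back board, and I handed the job in at about 15.6 s.

- **Run along the rail:** I pushed it with the closed fingertip past the first two gaps. It stopped about 5 mm short of the third gap's middle, at y ≈ -21 mm. A second nudge went further than planned, to about -31 mm.
- **Push into the gap:** I came over the rail with the finger turned 8° to steer the jar back toward the middle. I pushed until the force rose to about 6.6 N.
- **Jar position:** The last pictures put the lid at rack (28, -27) mm from the top camera and (22, -26) mm from the scene camera. The target is (25, -26). The two views differ by 6 mm in depth, an offset that was there from the start. The rise in force and the match with the black jar's seating both say it is home.
- **Everything else:** By eye, the black and green jars are at the same pixel positions as at the start. I did not re-measure the cup, glass, tin or pepper mill, but the arm's path kept clear of them. The arm ended clear of the rack, nearly at rest, with only sensor noise on the force reading.

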